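Unlatch the square truck box

TASK

A customer at the truck-parts counter wants to see inside the square storage box. Push its release button so that the T-handle pops out of its pocket, then turn the handle anticlockwise (seen from above) as far as it goes, to draw the bolt, and let go of it with the handle still out. Leave the longer box locked, its handle down in its pocket.

Things in the scene. Friction and masses are not known exactly. Their poses are not given: they have to be found in the camera images.
- square_button_top (a point): Centre of the top of the round steel release button (26 mm wide) on the square grey box (190 x 190 mm, fixed to the counter). At rest 146 mm above the counter. Pushes straight down, 7 mm to its stop, with about 5 N, and springs back; the handle is freed by 5 mm. It lies 70 mm from the handle's axis, in line with the bar in its pocket; the pocket (rim at 140 mm) ends 22 mm short of its centre.
- square_grip (a point): Centre of the square box's T-handle bar, on its turning axis. Steel bar 80 mm long (y axis), 14 wide (x axis), 18 high (z axis, up). Locked: centre 134 mm above the counter, in a black pocket 44 x 96 mm over all, rim at 140 mm; cannot be gripped or turned. Released: a spring lifts it 25 mm, to 159 mm, its underside 10 mm above the rim, to be pinched across its width from above.
- square_turn (a joint): Turn of the square box's T-handle in rad: 0 locked, grows anticlockwise seen from above, stop at 1.4 (80 degrees). It turns only when out, with light friction (0.08 N m), stays where it is left, and draws a bolt back as it turns.
- long_grip (a point): Centre of the T-handle bar of the other, longer box (150 x 280 mm; same height, handle and button), which is to stay locked with the bar down in its pocket (centre 134 mm above the counter).

How it is judged:
By the outcome, as a careful person would: the job done as asked, in the order asked, and still so for the second after the job is handed in, with the robot touching nothing.
It also fails if it takes over 38 s, if anything falls off the work surface, if the arm or the gripper's body presses on something with over 40 N, if the wrist force passes 120 N, or if a joint passes its speed limit or range.

ROBOT

A 7-joint arm with a two-finger parallel gripper is mounted at the origin on the work surface. World frame = base frame: x ahead of the robot, y to its left, z up, the work surface at z = 0. Lengths are in m, angles in rad, forces in N, time in s.
With the tool pointing down it reaches from about 0.4 to 0.75 m from the base axis. Payload 19.5 kg.
Tool frame: the origin (TCP) lies on the centre line of the jaws, within the pads' length; the fingertips stand 19 mm ahead of it and the grasp point (between the pads) is the TCP; y points along the fingers, x is the direction in which the jaws open and shut, and the axes are right-handed (so a half turn about y gives the same grasp; the last joint's range is limited). The gripper opens to 85 mm and grips with 20 to 120 N. Pads are 22 mm wide; open, the fingers measure 114 mm over their backs; the gripper's body (76 mm by 85 mm) begins 54 mm behind the grasp point. The pads swing forward as they close: fully open they stand 13 mm farther back than shut.
Start: joints at [1.217, 0.707, -0.028, 1.485, 0.022, 0.951, -0.075], TCP at [0.176, -0.547, 0.228] pointing down, gripper open.
Joint ranges: [-2.71, 2.71], [-0.32, 2.16], [-1.57, 1.52], [0, 2.45], [-1.46, 4.6], [0, 2.02], [-2.83, 2.83]. Speed limits (rad/s): [1.89, 1.89, 2.57, 2.57, 3.01, 3.01, 3.01].

INTERFACE

Orientations are given as a rotation vector (axis times angle).
In Python, from station import monitor, get_image, order gives the robot as it stands. The module is installed in compiled form; this text tells all that it offers.
- The arm moves only by the tool move_arm, never from a script. Its argument "increments" is a list of rows, each a list of 7 numbers: the closure in counts, from 0 (fully open) to 255 (shut), then the shift along the tool's x, y, z in cm, then the turn, a rotation vector about the tool's x, y, z in degrees. In form: [[gripper, x, y, z, wx, wy, wz], ...]. A call has 1 to 20 rows; each row is the pose to reach, as a shift and turn from the pose measured when the call began, along the tool's axes at that moment; what a row does not reach only later rows make up. A row lasts 1/12 s, in which the tool goes at most 41.7 mm and 7.16 degrees, less where a joint would pass 70% of its speed; a pose out of reach is approached as far as the arm can. A call with a gripper value outside its range is refused whole. The fingers move at their own pace and stop on an object; the grip force is fixed at half the most. Time passes only in rows, so rows that repeat a pose let the fingers close. It gives the time, the measured TCP pose, the force and the opening at its end, in the units of the state.
- monitor.sense(): the state, without advancing time (a new reading comes with each control period).
- get_image(name): name is "scene" or "top" or "wrist"; returns a dict with "image" (384x512x3 uint8, blue, green, red), "depth" (384x512 float32, m along the optical axis (not along the pixel's ray), 0 where there is no reading), "fov_y" (degrees; the focal length in pixels is half the picture's height over the tangent of half this angle, whatever the lens; pixels are square), "cx", "cy" (the principal point, pixels), "rvec" (rotation vector, rad) and "tvec" (3), from world to camera coordinates, as OpenCV has them. Camera axes: x right, y down, z forward; pixel columns grow to the right and rows downward; lengths in m; the calibration is good to about 2 mm. A picture is of the moment at which its call begins.
- order.job_done(): hands the job in, once; it reports no verdict.
The state is a dict: "t": time; "joint_pos": joint angles; "dq": joint speeds; "joint_torque": joint torques, N m; "tcp_pos": TCP position; "tcp_rot": TCP orientation; "wrist_force": force on the tool from outside, world axes, zero at the start; "torque": the same for the moment, N m; "grip_width": finger opening in m.
Only numpy, scipy, OpenCV 4.12 (cv2) and the standard library are available. Lean on these libraries where they do the work, as an engineer would, in place of code of your own. Each camera call takes 0.05 s, during which the arm holds its last target.

## Working session

There is one attempt and no reset: what is moved stays moved. The work goes in short steps, Python scripts to look and compute and a tool call to move; the robot and the scene stay as the last step left them, time stands still between calls to the robot, and variables do not carry over. Pictures are saved under pics/ and viewed, and the job is handed in when it is done.

Besides the shell and the picture viewer there is one more tool, called after ">>>" as name(argument=value, ...), one argument or row to a line, values as JSON. move_arm: Moves the arm, as the interface text tells. Its arguments: {"type":"object","properties":{"increments":{"type":"array","items":{"type":"array","items":{"type":"number"}}}},"required":["increments"]}

```bash
mkdir -p pics
cat > h.py <<'E'
import numpy as np, cv2
from station import monitor, get_image, order
def snap(n,f):
    d=get_image(n); cv2.imwrite('pics/'+f,d['image']); np.savez('/tmp/%s.npz'%n,**d); return d
def cam(d):
    f=d['image'].shape[0]/2/np.tan(np.radians(d['fov_y'])/2)
    R=cv2.Rodrigues(np.array(d['rvec'],float))[0]; return f,R,np.array(d['tvec'],float).ravel()
def ray(d,u,v,z):
    f,R,t=cam(d); r=R.T@np.array([(u-d['cx'])/f,(v-d['cy'])/f,1]); o=-R.T@t
    return o+r*(z-o[2])/r[2]
E
python3 - <<'E'
from h import *
for n in('scene','top','wrist'):
    d=snap(n,n+'0.png'); f,R,t=cam(d); print(n,f,-R.T@t,R[2])
s=monitor.sense(); print(s)
print(cv2.Rodrigues(np.array(s['tcp_rot'],float))[0])
E
```

```text
scene 441.8721110416345 [ 0.97916365 -0.46365531  0.70310083] [-0.53153143  0.57732831 -0.61981156]
top 445.7507508908143 [0.41564207 0.00951172 0.95507358] [ 0.15501435  0.02669603 -0.98755145]
wrist 335.7389025045456 [ 0.25619859 -0.5216361   0.37306361] [-0.31026878 -0.09958901 -0.94541806]
{'t': 0.15, 'joint_pos': array([ 1.21728974,  0.70692618, -0.0275908 ,  1.48483723,  0.0219863 ,
        0.95088757, -0.07550618]), 'dq': array([ 0.00134508, -0.00247271,  0.00162421, -0.00032855,  0.00239856,
       -0.00136578,  0.00021155]), 'joint_torque': array([ 6.45377950e-04, -8.83296990e+01,  1.23420820e+00, -2.36190695e+01,
        1.68711017e-02,  5.41915186e-03, -6.06420394e-05]), 'tcp_pos': array([ 0.17633938, -0.54711137,  0.22806734]), 'tcp_rot': array([-1.34027348,  0.97698993, -0.97595367]), 'wrist_force': array([-0.20929807, -0.7520245 , -1.04161974]), 'torque': array([ 0.04108762, -0.03735116, -0.00080465]), 'grip_width': 0.08581758739904483}
[[ 3.06743434e-01 -2.54137513e-04  9.51792205e-01]
 [-9.51791938e-01  7.12314166e-04  3.06743539e-01]
 [-7.55930111e-04 -9.99999714e-01 -2.33883423e-05]]
```

View pics/top0.png

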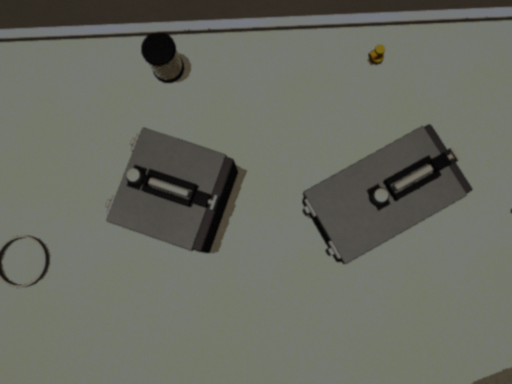

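View pics/scene0.png

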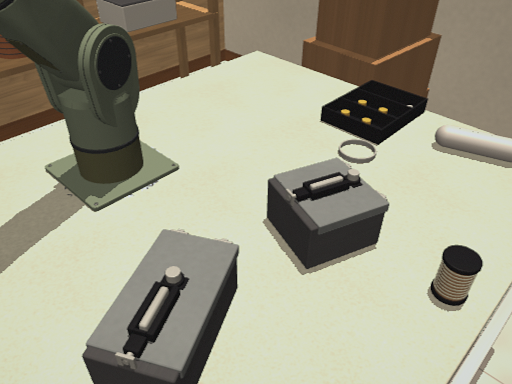

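The top view shows the square box on the left, with its button near (133,175) and bar near (169,188). The long box is on the right, with its button near (381,196) and bar near (412,178). Next I'll measure these.

Run:
```python
from h import *
def ld(n): return dict(np.load('/tmp/%s.npz'%n))
for n,seeds in (('top',[(133,175,.146),(169,188,.143),(381,196,.146),(412,178,.143)]),('scene',[(353,176,.146),(326,183,.143),(174,273,.146),(153,307,.143)])):
    d=ld(n); im=d['image']; g=im.min(2).astype(int)
    for u,v,z in seeds:
        c0=im[v,u].astype(int)
        m=(g>0.75*g[v,u]).astype(np.uint8)
        k,l,st,c=cv2.connectedComponentsWithStats(m,connectivity=4)
        i=l[v,u]; ys,xs=np.nonzero(l==i)
        rect=cv2.minAreaRect(np.stack([xs,ys],1).astype(np.float32))
        p=ray(d,*rect[0],z); 
        bp=[ray(d,x,y,z)[:2] for x,y in cv2.boxPoints(rect)]
        e=[np.linalg.norm(bp[0]-bp[1]),np.linalg.norm(bp[1]-bp[2])]
        ax=(bp[0]-bp[1]) if e[0]>e[1] else bp[1]-bp[2]
        print(n,(u,v),c0,st[i],c[i].round(1),rect,'P',p.round(4),ray(d,*c[i],z).round(4),'e',np.round(e,3),'ang',np.degrees(np.arctan2(ax[1],ax[0])).round(1))
d=ld('top'); cv2.imwrite('pics/c.png',cv2.resize(cv2.convertScaleAbs(d['image'][110:270,90:260],alpha=2),None,fx=3.5,fy=3.5,interpolation=cv2.INTER_NEAREST))
```

```text
top (133, 175) [111 121 118] [127 169  12  12 120] [132.5 174.5] ((132.5, 174.5), (11.0, 11.0), 90.0) P [0.5886 0.2661 0.146 ] [0.5886 0.2661 0.146 ] e [0.021 0.021] ang 0.9
top (169, 188) [112 120 117] [149 179  38  16 191] [168.1 186.8] ((167.90000915527344, 186.8000030517578), (38.896018981933594, 4.7434163093566895), 18.434947967529297) P [0.5637 0.2001 0.143 ] [0.5636 0.1998 0.143 ] e [0.009 0.074] ang 69.7
top (381, 196) [111 120 116] [375 189  13  13 126] [380.9 194.7] ((380.8000183105469, 194.89999389648438), (12.074766159057617, 11.627553939819336), 26.56505012512207) P [ 0.5354 -0.1911  0.146 ] [ 0.5357 -0.1913  0.146 ] e [0.022 0.022] ang 150.5
top (412, 178) [104 115 117] [396 166  36  23 211] [413.3 176.7] ((413.35308837890625, 176.73887634277344), (5.338400363922119, 39.54773712158203), 60.642250061035156) P [ 0.5676 -0.2534  0.143 ] [ 0.5676 -0.2534  0.143 ] e [0.074 0.01 ] ang 117.5
scene (353, 176) [ 88  98 100] [     0      0    512    384 141467] [273.5 221.2] ((255.49996948242188, 191.49996948242188), (510.99993896484375, 382.99993896484375), 0.0) P [0.4844 0.0628 0.146 ] [0.5726 0.0195 0.146 ] e [2.004 2.384] ang -134.0
scene (326, 183) [142 157 164] [310 176  33  12 147] [325.9 181.4] ((326.0963439941406, 181.32110595703125), (4.501783847808838, 32.9492301940918), 73.3007583618164) P [0.5658 0.197  0.143 ] [0.5657 0.1966 0.143 ] e [0.081 0.016] ang -110.4
scene (174, 273) [174 193 202] [     0     50    512    334 108831] [273.7 245.9] ((255.50003051757812, 216.49996948242188), (332.99993896484375, 510.99993896484375), 90.0) P [0.5387 0.0057 0.146 ] [ 0.6172 -0.0297  0.146 ] e [1.794 1.379] ang -134.8
scene (153, 307) [179 198 207] [140 287  27  40 293] [152.9 306.8] ((153.23529052734375, 306.441162109375), (6.6884446144104, 45.44712448120117), 30.963754653930664) P [ 0.569  -0.2562  0.143 ] [ 0.5691 -0.2569  0.143 ] e [0.078 0.013] ang -63.1
```

View pics/c.png

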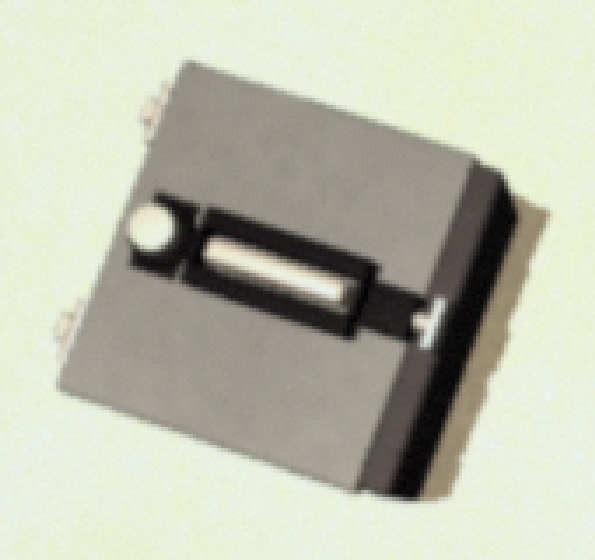

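>>> move_arm(
  increments=[
    [255,-33.8,-1,40.7,0,-26,0],
    [255,-33.8,-1,40.7,0,-26,0],
    [255,-33.8,-1,40.7,0,-26,0],
    [255,-33.8,-1,40.7,0,-26,0],
    [255,-33.8,-1,40.7,0,-26,0],
    [255,-33.8,-1,40.7,0,-26,0],
    [255,-33.8,-1,40.7,0,-26,0],
    [255,-33.8,-1,40.7,0,-26,0],
    [255,-33.8,-1,40.7,0,-26,0],
    [255,-33.8,-1,40.7,0,-26,0],
    [255,-33.8,-1,40.7,0,-26,0],
    [255,-33.8,-1,40.7,0,-26,0],
    [255,-33.8,-1,40.7,0,-26,0],
    [255,-33.8,-1,40.7,0,-26,0],
    [255,-33.8,-1,40.7,0,-26,0],
  ],
)

```text
t: 1.4
tcp_pos: [0.4604, -0.0993, 0.2381]
tcp_rot: [-1.478, 0.628, -0.626]
wrist_force: [-0.7, -0.3, -0.6]
grip_width: 0.0003
```

```bash
cat >> h.py <<'E'
def plan(p,ang):
    s=monitor.sense(); R=cv2.Rodrigues(np.array(s['tcp_rot'],float))[0]
    c,n=np.cos(np.radians(ang)),np.sin(np.radians(ang))
    G=np.array([[c,0,-n],[n,0,c],[0,-1,0]]); 
    G=np.stack([[c,n,0],[0,0,-1],[-n,c,0]],1)
    w=cv2.Rodrigues(R.T@G)[0].ravel()
    print('t',s['t'],'tcp',s['tcp_pos'].round(4),'xang',np.degrees(np.arctan2(R[1,0],R[0,0])).round(1),'q',s['joint_pos'].round(2),'F',s['wrist_force'].round(1),'w',s['grip_width'])
    print('shift cm',(100*R.T@(np.array(p)-s['tcp_pos'])).round(2),'turn',np.degrees(w).round(1))
E
python3 -c "
from h import *
plan([.5886,.266,.205],-20.5)"
```

```text
t 1.4 tcp [ 0.4604 -0.0993  0.2381] xang -46.0 q [ 0.2   0.54 -0.09  1.83  0.06  0.77 -0.73] F [-0.7 -0.3 -0.6] w 0.0003168227246468119
shift cm [-17.35   3.34  34.6 ] turn [ -0.  -25.5  -0.1]
```

>>> move_arm(
  increments=[
    [255,-17.4,0,34.6,0,-25.5,0],
    [255,-17.4,0,34.6,0,-25.5,0],
    [255,-17.4,0,34.6,0,-25.5,0],
    [255,-17.4,0,34.6,0,-25.5,0],
    [255,-17.4,0,34.6,0,-25.5,0],
    [255,-17.4,0,34.6,0,-25.5,0],
    [255,-17.4,0,34.6,0,-25.5,0],
    [255,-17.4,0,34.6,0,-25.5,0],
    [255,-17.4,0,34.6,0,-25.5,0],
    [255,-17.4,0,34.6,0,-25.5,0],
    [255,-17.4,3.3,34.6,0,-25.5,0],
    [255,-17.4,3.3,34.6,0,-25.5,0],
    [255,-17.4,3.3,34.6,0,-25.5,0],
  ],
)

```text
t: 2.48
tcp_pos: [0.5881, 0.2645, 0.2047]
tcp_rot: [-1.554, 0.284, -0.28]
wrist_force: [0.6, 0.5, 1.0]
grip_width: -0.0001
```

```bash
python3 -c "
from h import *
plan([.5886,.266,.159],-20.5)
snap('wrist','w1.png'); snap('scene','s1.png')
a=cv2.imread('pics/s1.png')[110:280,230:420];cv2.imwrite('pics/s1c.png',cv2.resize(a,None,fx=3.4,fy=3.4))"
```

```text
t 2.4833 tcp [0.5881 0.2645 0.2047] xang -20.6 q [-0.4   0.85 -0.16  1.22  0.14  1.08 -0.94] F [0.6 0.5 1. ] w -7.313965348965393e-05
shift cm [0.   4.57 0.17] turn [ 0.1 -0.1 -0.1]
```

View pics/w1.png

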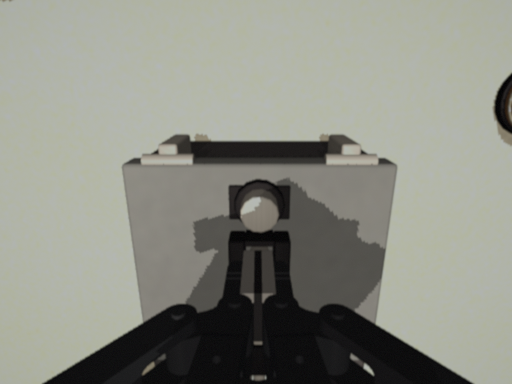

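View pics/s1c.png

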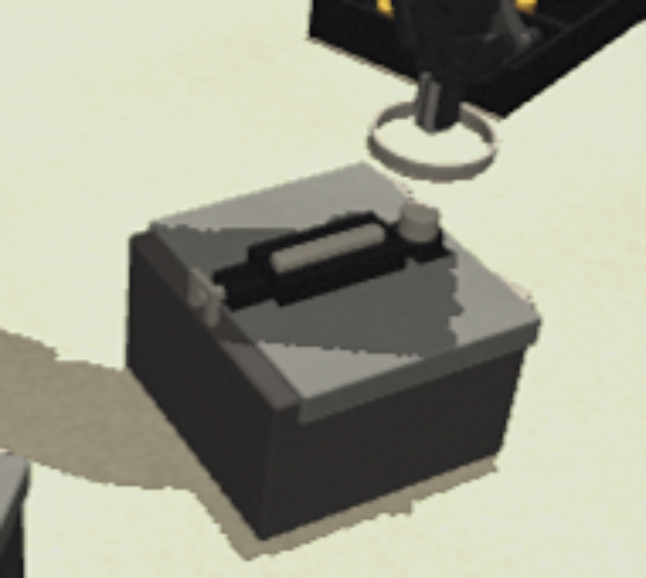

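The wrist view shows the button at about (259,211), in line with the jaw centre line at x≈258. The scene view shows the closed fingertips standing above the button. I'll cross-check with a ray from the wrist camera.

```bash
python3 -c "
from h import *
d=dict(np.load('/tmp/wrist.npz')); print(ray(d,259.5,213,.146))
f,R,t=cam(d); 
for z in(.146,.186): 
  p=R@np.array([.5886,.266,z])+t; print(z,f*p[0]/p[2]+d['cx'],f*p[1]/p[2]+d['cy'])
a=cv2.resize(d['image'][160:300,200:320],None,fx=4,fy=4);cv2.imwrite('pics/w1c.png',cv2.convertScaleAbs(a,alpha=2))"
```

```text
[0.59015912 0.26691096 0.146     ]
0.146 257.75212081141945 214.99232389422988
0.186 257.6677086823313 242.79961796846248
```

View pics/w1c.png

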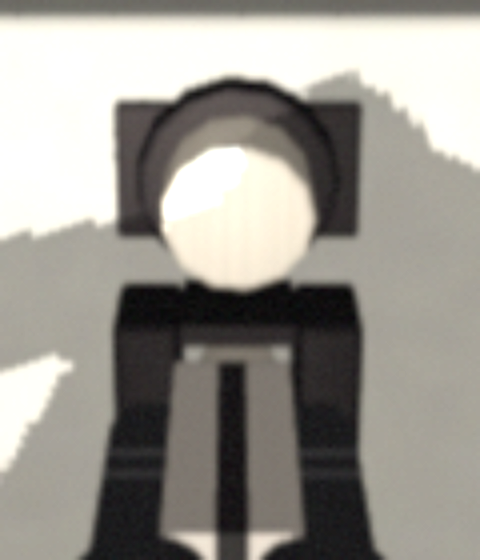

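>>> move_arm(
  increments=[
    [255,0.1,2,0.2,0,0,0],
    [255,0.1,3.2,0.2,0,0,0],
    [255,0.1,3.8,0.2,0,0,0],
    [255,0.1,4.2,0.2,0,0,0],
    [255,0.1,4.4,0.2,0,0,0],
    [255,0.1,4.6,0.2,0,0,0],
    [255,0.1,4.6,0.2,0,0,0],
    [255,0.1,4.6,0.2,0,0,0],
  ],
)

```text
t: 3.25
tcp_pos: [0.5907, 0.2667, 0.1613]
tcp_rot: [-1.551, 0.281, -0.282]
wrist_force: [-0.2, 0.1, 0.2]
grip_width: -0.0
```

```bash
python3 -c "
from h import *
plan([.5893,.2665,.159],-20.5)
snap('scene','s2.png')
a=cv2.imread('pics/s2.png')[110:280,230:420];cv2.imwrite('pics/s2c.png',cv2.resize(a,None,fx=3.4,fy=3.4))"
```

```text
t 3.25 tcp [0.5907 0.2667 0.1613] xang -20.6 q [-0.41  0.9  -0.16  1.27  0.15  0.98 -0.95] F [-0.2  0.1  0.2] w -2.5170885891002928e-05
shift cm [-0.12  0.23 -0.06] turn [-0.1 -0.1  0. ]
```

View pics/s2c.png

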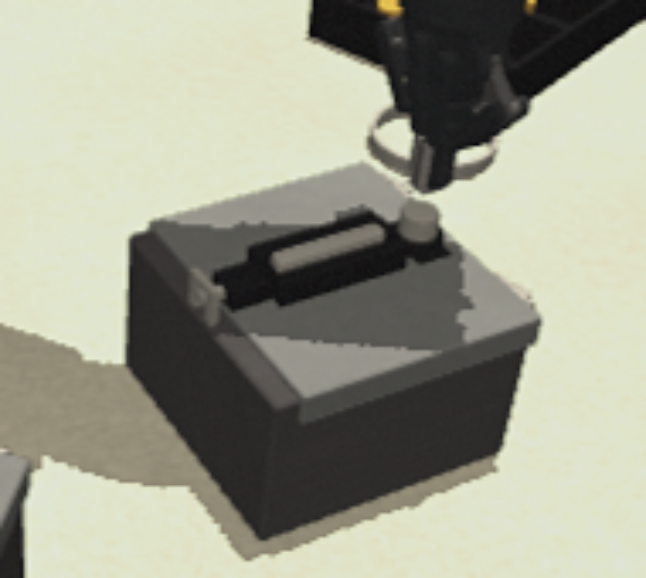

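```bash
python3 -c "
from h import *
d=snap('scene','s3.png'); f,R,t=cam(d); print(monitor.sense()['tcp_pos'],monitor.sense()['wrist_force'])
v,u=np.mgrid[110:280,330:390]; z=d['depth'][110:280,330:390]
P=np.stack([(u-d['cx'])/f*z,(v-d['cy'])/f*z,z],-1); W=(P-t)@R
print('cx',d['cx'],d['cy'])
for vv in range(150,182,2):
  print(vv,[tuple((1000*W[vv-110,uu-330]).round().astype(int)) for uu in range(348,366,3)])
p=R@np.array([.5907,.2667,.1613-.019])+t; print(f*p[0]/p[2]+d['cx'],f*p[1]/p[2]+d['cy'])
p=R@np.array([.5893,.2665,.146])+t; print(f*p[0]/p[2]+d['cx'],f*p[1]/p[2]+d['cy'])
snap('wrist','w3.png');
"
```

```text
[0.5906742  0.26669149 0.16118644] [-0.39595729  0.10314544  0.03469957]
cx 259.0205035073624 196.6716363647819
150 [(np.int64(412), np.int64(541), np.int64(-1)), (np.int64(420), np.int64(544), np.int64(1)), (np.int64(585), np.int64(260), np.int64(202)), (np.int64(596), np.int64(252), np.int64(211)), (np.int64(602), np.int64(253), np.int64(213)), (np.int64(613), np.int64(246), np.int64(220))]
152 [(np.int64(421), np.int64(527), np.int64(2)), (np.int64(427), np.int64(534), np.int64(1)), (np.int64(588), np.int64(256), np.int64(200)), (np.int64(598), np.int64(250), np.int64(207)), (np.int64(602), np.int64(254), np.int64(207)), (np.int64(614), np.int64(245), np.int64(217))]
154 [(np.int64(425), np.int64(521), np.int64(0)), (np.int64(576), np.int64(265), np.int64(186)), (np.int64(589), np.int64(255), np.int64(196)), (np.int64(595), np.int64(257), np.int64(198)), (np.int64(602), np.int64(257), np.int64(201)), (np.int64(615), np.int64(245), np.int64(212))]
156 [(np.int64(443), np.int64(491), np.int64(15)), (np.int64(578), np.int64(264), np.int64(182)), (np.int64(589), np.int64(257), np.int6
[... 2931 characters left out ...]
64(-1)), (np.int64(519), np.int64(456), np.int64(0))]
178 [(np.int64(586), np.int64(252), np.int64(134)), (np.int64(592), np.int64(254), np.int64(136)), (np.int64(597), np.int64(258), np.int64(136)), (np.int64(602), np.int64(262), np.int64(136)), (np.int64(605), np.int64(271), np.int64(133)), (np.int64(525), np.int64(446), np.int64(1))]
180 [(np.int64(595), np.int64(238), np.int64(140)), (np.int64(593), np.int64(255), np.int64(130)), (np.int64(599), np.int64(257), np.int64(132)), (np.int64(603), np.int64(263), np.int64(131)), (np.int64(606), np.int64(270), np.int64(129)), (np.int64(605), np.int64(287), np.int64(119))]
354.0161874731647 172.80736364710583
353.67444162610207 171.21594335537557
```

View pics/w3.png

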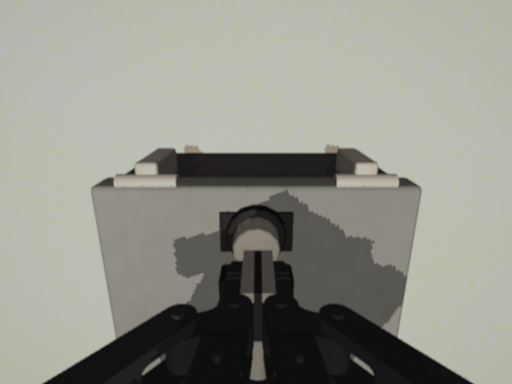

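The scene depth puts the fingertips at z≈0.163, about level with the reported TCP and not 19 mm ahead of it. That leaves about 17 mm above the button, so I'll descend in small steps and watch the force.

>>> move_arm(
  increments=[
    [255,-0.1,0.5,0,0,0,0],
    [255,-0.1,1.0,0,0,0,0],
    [255,-0.1,1.3,0,0,0,0],
    [255,-0.1,1.5,0,0,0,0],
    [255,-0.1,1.5,0,0,0,0],
  ],
)

```text
t: 3.82
tcp_pos: [0.5895, 0.267, 0.1455]
tcp_rot: [-1.552, 0.282, -0.282]
wrist_force: [0.3, -0.1, 0.2]
grip_width: -0.0001
```

```bash
cat >> h.py <<'E'
def sc(f):
    snap('scene',f); a=cv2.imread('pics/'+f)[110:280,230:420];cv2.imwrite('pics/c'+f,cv2.resize(a,None,fx=3.4,fy=3.4))
E
python3 -c "
from h import *
plan([.5893,.2665,.14],-20.5)
sc('s4.png')"
```

```text
t 3.8167 tcp [0.5895 0.267  0.1455] xang -20.6 q [-0.41  0.92 -0.16  1.29  0.15  0.95 -0.95] F [ 0.3 -0.1  0.2] w -0.00011720631876269216
shift cm [-0.    0.55 -0.06] turn [-0.  -0.1 -0. ]
```

View pics/cs4.png

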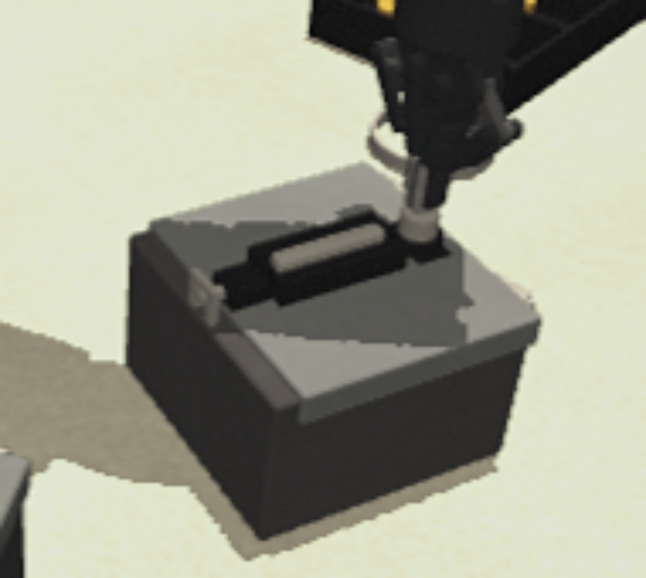

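Still no force, with the tips just at the button top. I'll descend in steps of 2–3 mm.

>>> move_arm(
  increments=[
    [255,0,0.2,0,0,0,0],
    [255,0,0.3,0,0,0,0],
    [255,0,0.3,0,0,0,0],
  ],
)

```text
t: 4.12
tcp_pos: [0.5897, 0.267, 0.1429]
tcp_rot: [-1.551, 0.281, -0.282]
wrist_force: [-0.7, -0.2, 3.6]
grip_width: -0.0001
```

>>> move_arm(
  increments=[
    [255,0,0.2,0,0,0,0],
    [255,0,0.3,0,0,0,0],
    [255,0,0.3,0,0,0,0],
  ],
)

```text
t: 4.37
tcp_pos: [0.5898, 0.2671, 0.1397]
tcp_rot: [-1.551, 0.281, -0.282]
wrist_force: [0.2, 0.6, 2.3]
grip_width: 0.0
```

>>> move_arm(
  increments=[
    [255,0,0.1,0,0,0,0],
    [255,0,0.2,0,0,0,0],
    [255,0,0.2,0,0,0,0],
  ],
)

```text
t: 4.62
tcp_pos: [0.5898, 0.2671, 0.1375]
tcp_rot: [-1.551, 0.281, -0.282]
wrist_force: [0.8, -0.9, 2.6]
grip_width: -0.0002
```

```bash
python3 -c "
from h import *
plan([.5893,.2665,.14],-20.5)
sc('s5.png')"
```

```text
t 4.6167 tcp [0.5898 0.2671 0.1375] xang -20.6 q [-0.41  0.93 -0.16  1.3   0.15  0.93 -0.95] F [ 0.8 -0.9  2.6] w -0.00022461833421095744
shift cm [-0.02 -0.25 -0.07] turn [-0.1 -0.1  0. ]
```

View pics/cs5.png

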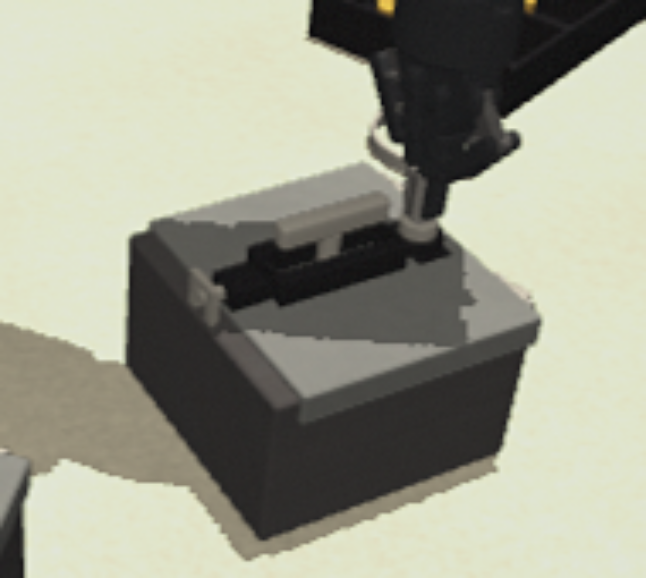

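The handle has popped out: the bar is up at crop (333,218), on its stem. I'll lift straight up, open the jaws and re-measure the bar.

>>> move_arm(
  increments=[
    [255,0,-2,0,0,0,0],
    [255,0,-5,0,0,0,0],
    [0,0,-8,0,0,0,0],
    [0,0,-9,0,0,0,0],
    [0,0,-9,0,0,0,0],
    [0,0,-9,0,0,0,0],
    [0,0,-9,0,0,0,0],
  ],
)

```text
t: 5.25
tcp_pos: [0.5893, 0.2668, 0.2264]
tcp_rot: [-1.552, 0.282, -0.281]
wrist_force: [0.5, -0.9, -0.5]
grip_width: 0.0605
```

```bash
python3 -c "
from h import *
plan([.564,.1995,.215],-20.5)
sc('s6.png'); snap('top','t6.png'); snap('wrist','w6.png')
a=cv2.imread('pics/t6.png')[110:270,90:260];b=cv2.resize(a,None,fx=2.4,fy=2.4)
c=cv2.imread('pics/w6.png'); c=cv2.resize(c[:,100:420],(384,460)); b=cv2.convertScaleAbs(cv2.resize(b,(400,460)),alpha=1.8); cv2.imwrite('pics/m6.png',np.hstack([b,c]))"
```

```text
t 5.25 tcp [0.5893 0.2668 0.2264] xang -20.6 q [-0.41  0.83 -0.16  1.18  0.13  1.14 -0.93] F [ 0.5 -0.9 -0.5] w 0.06049742601425092
shift cm [-0.01  1.14 -7.19] turn [-0.  -0.1 -0.1]
```

View pics/m6.png

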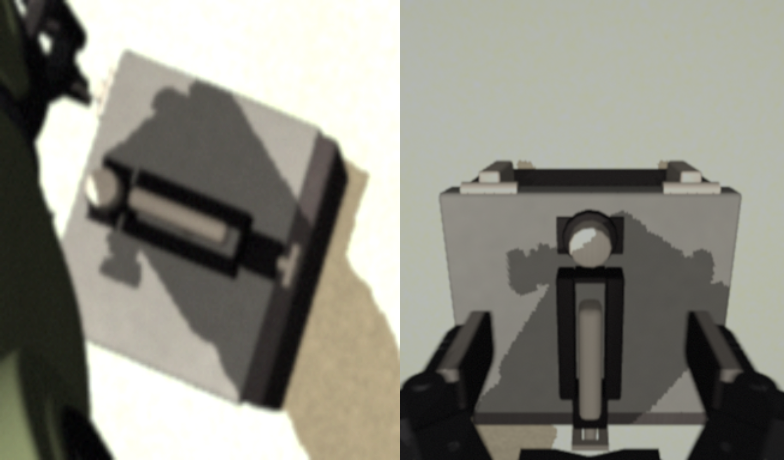

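View pics/cs6.png

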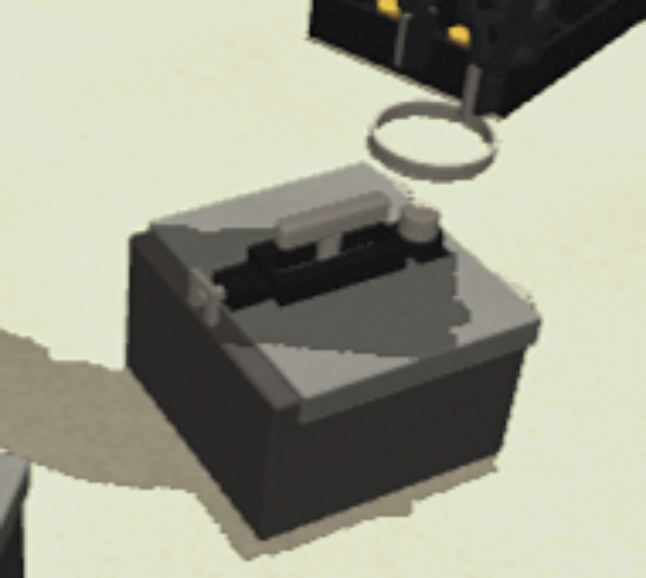

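The wrist view shows the bar vertical and centred at u≈258, with its top face from v≈257 to 349. The scene view confirms it is still out.

```bash
python3 -c "
from h import *
d=dict(np.load('/tmp/wrist.npz'))
a=ray(d,258.3,256,.168);b=ray(d,258.3,349,.168);print(a,b,(a+b)/2,np.linalg.norm(a-b))
d=dict(np.load('/tmp/top.npz'))
g=d['image'].min(2); 
# top crop panel: 400/170, 460/160 scale
a=ray(d,90+134/400*170,110+195/460*160,.168);b=ray(d,90+226/400*170,110+233/460*160,.168);print(a,b,(a+b)/2,np.linalg.norm(a-b))
plan([.564,.1995,.215],-20.5)
"
```

```text
[0.57982976 0.24018049 0.168     ] [0.55195681 0.16579932 0.168     ] [0.56589328 0.2029899  0.168     ] 0.0794321039723485
[0.57688316 0.23254556 0.168     ] [0.55027735 0.16133071 0.168     ] [0.56358025 0.19693814 0.168     ] 0.07602252583984502
t 5.4 tcp [0.5895 0.2668 0.2266] xang -20.6 q [-0.41  0.83 -0.16  1.18  0.13  1.14 -0.93] F [-0.3  0.4  0.2] w 0.080944871674944
shift cm [-0.02  1.16 -7.2 ] turn [-0.  -0.1 -0. ]
```

>>> move_arm(
  increments=[
    [0,0,0,-4,0,0,0],
    [0,0,0,-7.1,0,0,0],
    [0,0,1.5,-7.1,0,0,0],
    [0,0,4,-7.1,0,0,0],
    [0,0,6,-7.1,0,0,0],
    [0,0,7,-7.1,0,0,0],
    [0,0,7.6,-7.1,0,0,0],
    [0,0,7.6,-7.1,0,0,0],
  ],
)

```text
t: 6.07
tcp_pos: [0.5642, 0.2004, 0.1498]
tcp_rot: [-1.553, 0.283, -0.28]
wrist_force: [0.4, -0.1, 0.1]
grip_width: 0.0853
```

```bash
python3 -c "
from h import *
plan([.5648,.2008,.149],-20.5)
sc('s7.png'); snap('wrist','w7.png')
c=cv2.imread('pics/w7.png'); c=cv2.resize(c[:,100:420],(384,460)); b=cv2.resize(cv2.imread('pics/cs7.png'),(400,460)); cv2.imwrite('pics/m7.png',np.hstack([b,c]))"
```

```text
t 6.0667 tcp [0.5642 0.2004 0.1498] xang -20.6 q [-0.32  0.84 -0.16  1.49  0.16  0.83 -0.89] F [ 0.4 -0.1  0.1] w 0.0853447183071344
shift cm [0.04 0.08 0.06] turn [ 0.  -0.1 -0.1]
```

View pics/m7.png

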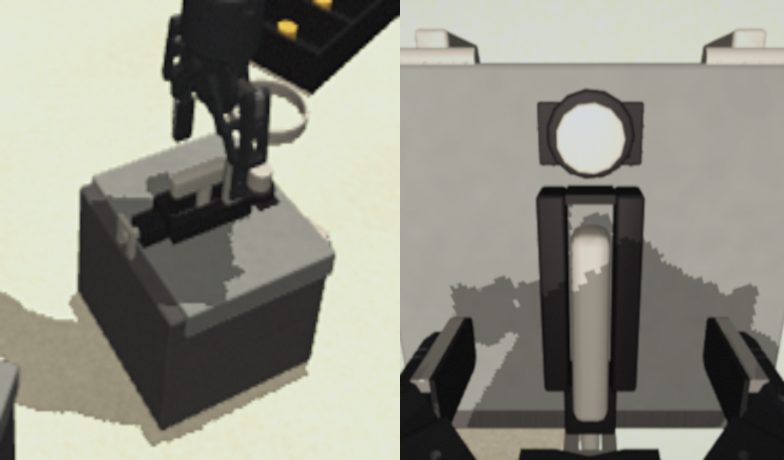

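The jaws straddle the bar, at u≈590 in the panel and midway between the fingers. Closing now.

>>> move_arm(
  increments=[
    [255,0,0.1,0.1,0,0,0],
    [255,0,0.1,0.1,0,0,0],
    [255,0,0.1,0.1,0,0,0],
    [255,0,0.1,0.1,0,0,0],
    [255,0,0.1,0.1,0,0,0],
    [255,0,0.1,0.1,0,0,0],
    [255,0,0.1,0.1,0,0,0],
    [255,0,0.1,0.1,0,0,0],
  ],
)

```text
t: 6.83
tcp_pos: [0.5652, 0.2015, 0.1505]
tcp_rot: [-1.551, 0.281, -0.282]
wrist_force: [-0.2, -0.5, 3.5]
grip_width: 0.0126
```

```bash
python3 -c "
from h import *
plan([.5648,.2008,.149],-20.5)
sc('s8.png'); snap('wrist','w8.png')
c=cv2.imread('pics/w8.png'); c=cv2.resize(c[:,100:420],(384,460)); b=cv2.resize(cv2.imread('pics/cs8.png'),(400,460)); cv2.imwrite('pics/m8.png',np.hstack([b,c]))"
```

```text
t 6.8333 tcp [0.5652 0.2015 0.1505] xang -20.6 q [-0.32  0.84 -0.16  1.48  0.16  0.83 -0.9 ] F [-0.2 -0.5  3.5] w 0.012556713185562854
shift cm [-0.01  0.15 -0.08] turn [-0.1 -0.1  0. ]
```

View pics/m8.png

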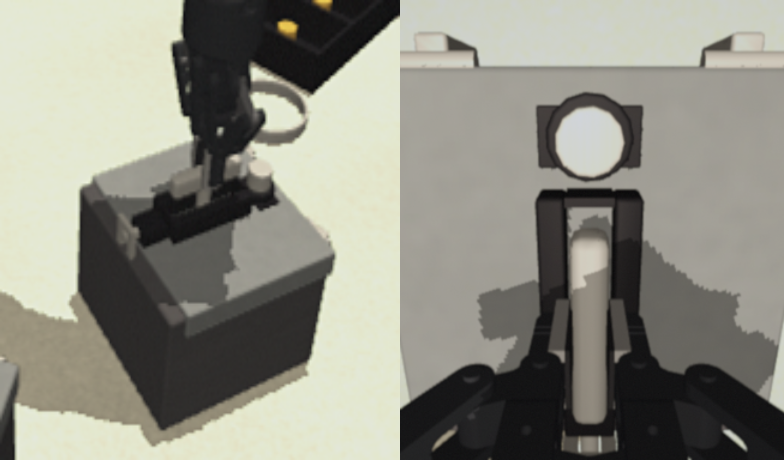

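The bar is gripped. The opening reads 12.6 mm against a nominal 14 mm, and the bar is centred. Now turning anticlockwise, which is negative about tool y (down).

>>> move_arm(
  increments=[
    [255,0,0,0,0,-6,0],
    [255,0,0,0,0,-12,0],
    [255,0,0,0,0,-18,0],
    [255,0,0,0,0,-24,0],
    [255,0,0,0,0,-30,0],
    [255,0,0,0,0,-36,0],
    [255,0,0,0,0,-40,0],
    [255,0,0,0,0,-40,0],
  ],
)

```text
t: 7.6
tcp_pos: [0.5647, 0.2015, 0.1503]
tcp_rot: [-1.553, -0.268, 0.27]
wrist_force: [-3.3, -0.3, 3.2]
grip_width: 0.0119
```

```bash
python3 -c "
from h import *
plan([.5648,.2008,.150],59.8); print(monitor.sense()['torque'])
sc('s9.png'); snap('wrist','w9.png')
c=cv2.imread('pics/w9.png'); c=cv2.resize(c[:,100:420],(384,460)); b=cv2.resize(cv2.imread('pics/cs9.png'),(400,460)); cv2.imwrite('pics/m9.png',np.hstack([b,c]))"
```

```text
t 7.6 tcp [0.5647 0.2015 0.1503] xang 19.6 q [-0.22  0.86 -0.36  1.48  0.36  0.87 -0.36] F [-3.3 -0.3  3.2] w 0.011927539958027188
shift cm [-0.01  0.03 -0.07] turn [ -0.1 -40.2  -0. ]
[-0.07587548  1.1048234   0.09141112]
```

View pics/m9.png

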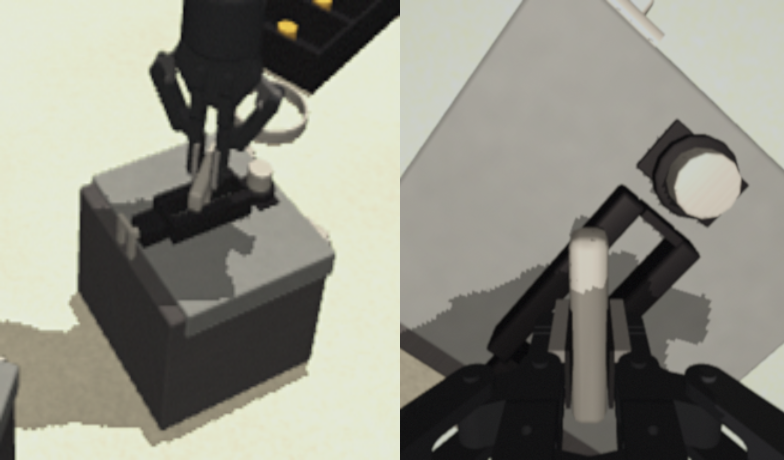

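The handle follows at half way. Continuing to the stop.

>>> move_arm(
  increments=[
    [255,0,0,0,0,-6,0],
    [255,0,0,0,0,-12,0],
    [255,0,0,0,0,-18,0],
    [255,0,0,0,0,-24,0],
    [255,0,0,0,0,-30,0],
    [255,0,0,0,0,-35,0],
    [255,0,0,0,0,-38,0],
    [255,0,0,0,0,-40,0],
    [255,0,0,0,0,-40,0],
    [255,0,0,0,0,-40,0],
  ],
)

```text
t: 8.53
tcp_pos: [0.5642, 0.2012, 0.1501]
tcp_rot: [-1.416, -0.802, 0.805]
wrist_force: [-5.2, -2.1, 2.3]
grip_width: 0.0122
```

```bash
python3 -c "
from h import *
plan([.5648,.2008,.150],59.8); print(monitor.sense()['torque'])"
```

```text
t 8.5333 tcp [0.5642 0.2012 0.1501] xang 59.1 q [-0.14  0.88 -0.55  1.48  0.53  0.93  0.19] F [-5.2 -2.1  2.3] w 0.012157568226194413
shift cm [-0.    0.01 -0.07] turn [-0.1 -0.7 -0.1]
[-0.55277647  1.21864398  0.06149212]
```

>>> move_arm(
  increments=[
    [255,0,0,0,0,-1,0],
    [255,0,0,0,0,-2,0],
    [255,0,0,0,0,-2,0],
  ],
)

```text
t: 8.78
tcp_pos: [0.5642, 0.2011, 0.15]
tcp_rot: [-1.406, -0.828, 0.832]
wrist_force: [-3.9, -1.1, 4.0]
grip_width: 0.0123
```

```bash
python3 -c "
from h import *
plan([.5648,.2008,.150],59.8); print(monitor.sense()['torque'])"
```

```text
t 8.7833 tcp [0.5642 0.2011 0.15  ] xang 61.1 q [-0.13  0.89 -0.56  1.48  0.54  0.94  0.22] F [-3.9 -1.1  4. ] w 0.012284987410989323
shift cm [ 0.    0.   -0.07] turn [-0.1  1.3 -0.1]
[-0.24899285  0.81587068 -0.52631001]
```

>>> move_arm(
  increments=[
    [255,0,0,0,0,-1,0],
    [255,0,0,0,0,-2,0],
    [255,0,0,0,0,-2,0],
    [255,0,0,0,0,-2,0],
  ],
)

```text
t: 9.12
tcp_pos: [0.5642, 0.2011, 0.15]
tcp_rot: [-1.395, -0.854, 0.858]
wrist_force: [-2.8, -1.0, 3.9]
grip_width: 0.0123
```

```bash
python3 -c "
from h import *
plan([.5648,.2008,.150],59.8); print(monitor.sense()['torque'])
sc('s10.png'); snap('wrist','w10.png')
c=cv2.imread('pics/w10.png'); c=cv2.resize(c[:,100:420],(384,460)); b=cv2.resize(cv2.imread('pics/cs10.png'),(400,460)); cv2.imwrite('pics/m10.png',np.hstack([b,c]))"
```

```text
t 9.1167 tcp [0.5642 0.2011 0.15  ] xang 63.1 q [-0.13  0.89 -0.57  1.48  0.54  0.94  0.24] F [-2.8 -1.   3.9] w 0.012337250427330101
shift cm [ 0.    0.   -0.07] turn [-0.1  3.3 -0.1]
[-0.10195761  0.78131205 -1.07570704]
```

View pics/m10.png

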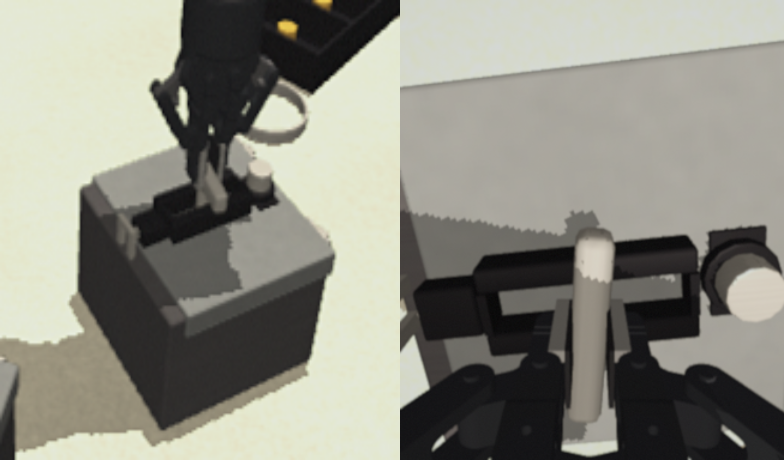

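The torque climbs steadily with no further turn, so the handle is at its stop. I'll ease off by about 2° without reversing the torque, open, and lift straight up.

>>> move_arm(
  increments=[
    [255,0,0,0,0,1,0],
    [255,0,0,0,0,2,0],
    [200,0,0,0,0,2,0],
    [100,0,0,0,0,2,0],
    [0,0,0,0,0,2,0],
    [0,0,0,0,0,2,0],
    [0,0,0,0,0,2,0],
    [0,0,0,0,0,2,0],
    [0,0,0,0,0,2,0],
    [0,0,0,0,0,2,0],
    [0,0,-2,0,0,2,0],
    [0,0,-5,0,0,2,0],
    [0,0,-9,0,0,2,0],
    [0,0,-12,0,0,2,0],
    [0,0,-12,0,0,2,0],
    [0,0,-12,0,0,2,0],
  ],
)

```text
t: 10.55
tcp_pos: [0.5648, 0.2013, 0.2712]
tcp_rot: [-1.406, -0.83, 0.83]
wrist_force: [-0.1, -0.3, -1.1]
grip_width: 0.0853
```

```bash
python3 -c "
from h import *
plan([.5648,.2008,.150],59.8)
sc('s11.png'); d=snap('wrist','w11.png')
c=cv2.imread('pics/w11.png'); c=cv2.resize(c[:,100:420],(384,460)); b=cv2.resize(cv2.imread('pics/cs11.png'),(400,460)); cv2.imwrite('pics/m11.png',np.hstack([b,c]))"
```

```text
t 10.55 tcp [0.5648 0.2013 0.2712] xang 61.1 q [-0.12  0.75 -0.62  1.31  0.44  1.22  0.31] F [-0.1 -0.3 -1.1] w 0.08531757211528535
shift cm [-0.05 12.12 -0.03] turn [-0.   1.3  0. ]
```

View pics/m11.png

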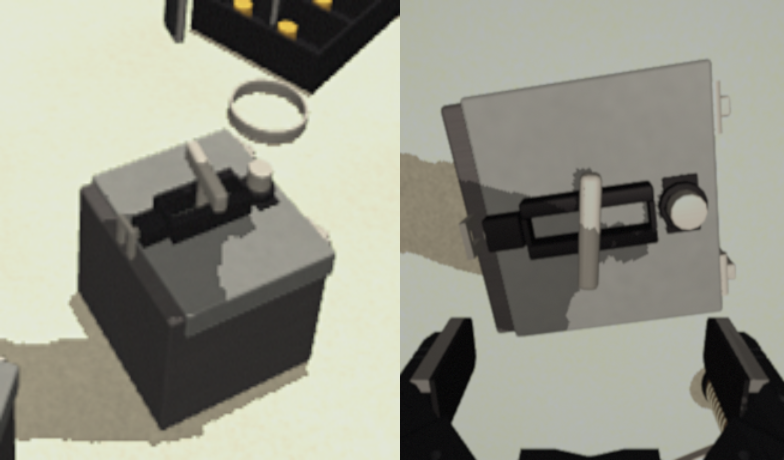

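The handle is out and crosswise to its pocket, and the gripper is clear. I'll measure the bar angle and check the long box.

```bash
python3 -c "
from h import *
d=dict(np.load('/tmp/wrist.npz')); g=d['image'].astype(int).sum(2)
# bar: fit centre line per row from strongest left/right edges
L=[]
for v in range(158,232):
    r=cv2.GaussianBlur(g[v:v+1].astype(np.float32),(3,1),0)[0]; e=np.diff(r)
    a=245+np.argmax(np.abs(e[245:256])); b=260+np.argmax(np.abs(e[260:270])); L.append((v,a,b))
L=np.array(L); print(L[::6])
a=[ray(d,100+(591-400)/1.2,178/1.198,.168)[:2],ray(d,100+(589.5-400)/1.2,284/1.198,.168)[:2]]
w=a[0]-a[1]; print(a,np.hypot(*w),np.degrees(np.arctan2(w[1],w[0])))
# pocket outer edges (rim .140): upper (520,200)-(654,182); lower (530,257)-(657,242)
for p,q in(((520,198),(652,182)),((531,257),(657,241)),((460,98),(710,60)),((520,335),(721,310))):
  P,Q=[ray(d,100+(x-400)/1.2,y/1.198,.140)[:2] for x,y in(p,q)]; w=Q-P; print(np.degrees(np.arctan2(w[1],w[0])))
c=d['image'][130:260,200:380]; cv2.imwrite('pics/w11c.png',cv2.resize(c,None,fx=4,fy=4))
d=snap('top','t12.png'); c=d['image'][110:270,90:490];cv2.imwrite('pics/t12c.png',cv2.convertScaleAbs(cv2.resize(c,None,fx=2,fy=2),alpha=1.8))
print(monitor.sense()['wrist_force'])
"
```

```text
[[158 250 267]
 [164 249 266]
 [170 249 266]
 [176 249 265]
 [182 249 264]
 [188 252 265]
 [194 248 266]
 [200 248 265]
 [206 248 265]
 [212 249 263]
 [218 249 266]
 [224 249 265]
 [230 249 265]]
[array([0.53169093, 0.21980316]), array([0.59444746, 0.18406355])] 0.07221981123881156 150.3386548024956
68.10684661019874
68.83129633795876
69.11609864434665
69.22917603584102
[-1.02846008  0.25875722 -0.25041719]
```

View pics/w11c.png

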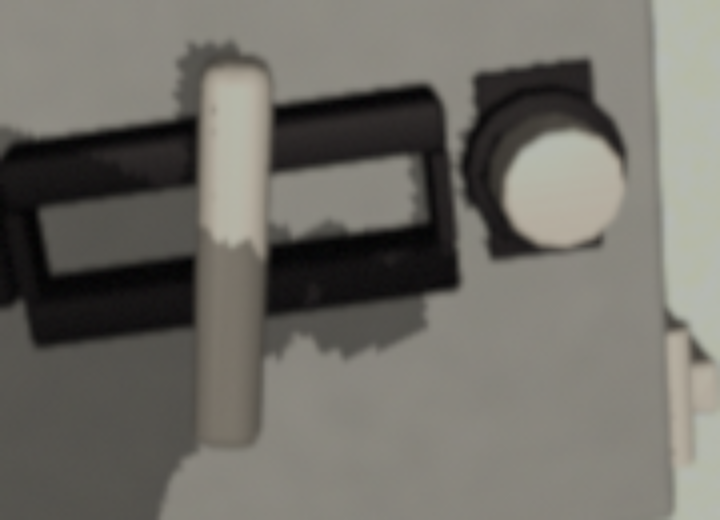

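View pics/t12c.png

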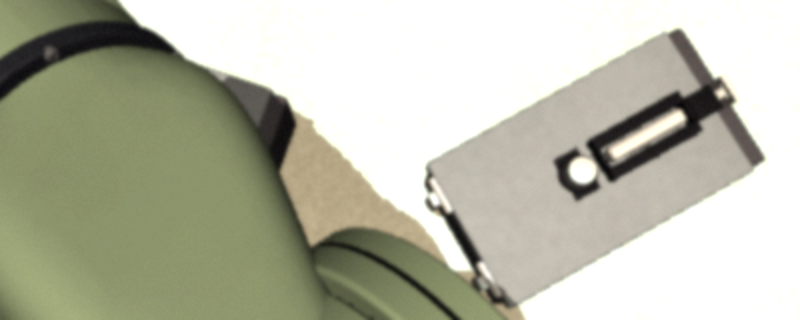

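The bar lies at 150.3° and the pocket and box at about 69°, so the turn is about 81° and the handle is at its stop. The long box's bar is still down in its pocket. The wrist force is about zero, so I'm handing in.

```bash
python3 -c "
from station import order
print(order.job_done())"
```

```text
the job is handed in; nothing more can be done
None
```

The square box is unlocked and handed in at about 10.7 s. I pushed its button until the handle popped out, pinched the bar and turned it anticlockwise to its stop. Then I opened the jaws and lifted clear with the handle still out.

**Last checks:**
- **Turn:** The bar measured about 81° from its pocket, against a nominal stop of 80°, to about 1° by camera. Torque at the stop rose to about 1.1 N m before I eased off and let go.
- **Handle and gripper:** The handle is still out. The gripper is open and about 10 cm above it, and the wrist force reads about zero.
- **Long box:** It was not touched. Its bar is still down in its pocket in the top view.

**Disagreements:**
- **Fingertips:** Closed, they stood about level with the reported TCP, not 19 mm ahead of it. My first press therefore stopped short in the air, and I went down further in small steps.
- **Button force:** It read 2 to 4 N, against the stated 5 N or so.
- **Grip opening:** It read about 12.3 mm on the 14 mm bar.
- **Bolt:** I did not measure its travel separately from the handle's turn.

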